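# Close up the ultrasonic measuring cell: plug cover in, clamp down

### The job

The measuring cell is loaded; close it up. Stand the plug cover that lies in the steel tray upright on its plug foot, on the tray or desk clear of the cell, and let go of it; then take it again and plug it fully home into the cell's socket while the clamp is still open. Then swing the clamp arm over and press it down onto the cover with at least 6 N (never over 60 N), leave it down and let go, without shifting the discs, the bottle or the screwdriver more than 30 mm.

Things in the scene. Friction and masses are not known exactly. Their poses are not given: they have to be found in the camera images.
- cover: Black plastic plug cover, 34 mm thick (own y) all over, 70 mm tall (own z), 0.15 kg. Origin: centre of the foot's underside. Along z: plug 44 mm wide (x), z 0-24; flange 68 mm wide, z 24-32; grip 20 mm wide, z 32-70. Starts lying on a flat side in the tray: own y upright, own z level, grip end roughly towards -y, axis 20 mm above the desk.
- cover_grip (a point): Point on the cover's axis in its grip block, 56 mm above the foot (14 mm below the grip's top); axes as the cover's.
- cell: Fixed aluminium measuring cell, block 120 (x) x 90 (y) x 40 mm high, origin at the centre of its underside; a steel bracket at its own +x side carries the clamp. Own z up.
- socket (a point): Centre of the socket's mouth in the cell's top face, 40 mm above the desk; axes as the cell's. Hole 46 (x) x 36 (y) mm, 28 mm deep, chamfered: 1 mm play all round the plug. Seated, the cover's flange lies on the top face, the foot 24 mm below this point, the grip's top 46 mm above it. The cover fits either way round (half turn).
- clamp_pivot (a point): The clamp's hinge axis (along the cell's y), 80 mm to the cell's +x side of the socket's centre, 100 mm above the desk.
- clamp: Clamp arm, a steel bar 16 mm wide, 10 mm thick; origin on its hinge axis, free end at its own -x. Level, it points to the cell's -x over the socket. Its rubber foot, 80 mm from the pivot, reaches 14 mm below the arm's axis and touches a fully seated cover with the arm level. Starts swung up and back, near its stop 1.9 rad above level; stiff hinge, may sink slowly.
- clamp_bar (a point): Middle of the round black cross bar at the arm's free end, 135 mm from the pivot; bar 14 mm in diameter, 44 mm long along the cell's y: pinch it by its two ends.
- tray: Fixed shallow steel tray 240 (x) x 220 (y) mm, floor 3 mm, rim 10 mm above the desk; origin at the centre of its underside.
- discs: Bystander: stack of round sample discs in one piece, 72 mm across, 36 mm high; origin at the centre of its underside.
- gel: Bystander: small bottle, 44 mm across, 110 mm tall; origin at the centre of its underside.
- driver: Bystander: screwdriver lying on the desk along its own x; origin below its middle.

How it is judged (in metres and radians):
On the way, in this order (a step that is already met when the one before it is completed fails the run):
1. the cover stands upright on its plug foot on the tray or desk (within 0.1 rad), at least 100 mm from the socket, let go and at rest (angle between cover's own z axis and vertical below 0.1 rad and height (world z) of cover below 0.015 m and horizontal distance between cover and socket above 0.1 m and contact force between the fingers and cover below 0.1 N and linear speed of cover below 0.02 m/s), for 0.3 s.
2. the cover is plugged fully home in the socket (foot within 2 mm of its full depth, flange on the cell), the clamp still open (its cross bar more than 100 mm above the pivot) (z of cover in the frame of socket below -0.022 m and horizontal distance between cover and socket below 0.003 m and angle between cover's own z axis and vertical below 0.06 rad and angle between the x axis of cover and the x axis of socket, either way round below 0.08 rad and z of clamp_bar in the frame of clamp_pivot above 0.1 m), for 0.2 s.
3. the clamp arm, swung over, is pressed down level onto the seated cover with at least 6 N for 0.2 s (z of clamp_bar in the frame of clamp_pivot below 0.005 m and contact force between clamp and cover above 6 N and z of cover in the frame of socket below -0.022 m), for 0.2 s.
At the end, for the whole second after the job is handed in: The cover sits fully home in the socket (within 2 mm of full depth, 3 mm of its centre, upright and square, either way round) and at rest, and the clamp arm is left down on it (arm level: its cross bar less than 5 mm above the height of its pivot) (z of cover in the frame of socket below -0.022 m and horizontal distance between cover and socket below 0.003 m and angle between cover's own z axis and vertical below 0.06 rad and angle between the x axis of cover and the x axis of socket, either way round below 0.08 rad and z of clamp_bar in the frame of clamp_pivot below 0.005 m and linear speed of cover below 0.02 m/s); the robot touches nothing.
It fails at once if the stack of discs is shifted by more than 30 mm (distance of discs from where it was at the start of the episode above 0.03 m).
It fails at once if the bottle is shifted by more than 30 mm (distance of gel from where it was at the start of the episode above 0.03 m).
It fails at once if the screwdriver is shifted by more than 30 mm (distance of driver from where it was at the start of the episode above 0.03 m).
It fails at once if the clamp bears on the cover with more than 60 N (contact force between clamp and cover above 60 N).
It also fails if it takes over 72 s, if anything falls off the work surface, if the arm or the gripper's body presses on something with over 40 N, if the wrist force passes 120 N, or if a joint passes its speed limit or range.

### The arm

A 6-joint arm with a two-finger parallel gripper is mounted at the origin on the work surface. World frame = base frame: x ahead of the robot, y to its left, z up, the work surface at z = 0. Lengths are in mm, angles in rad, forces in N, time in s.
With the tool pointing down it reaches from about 275 to 825 mm from the base axis. Payload 4.9 kg.
Tool frame: the origin (TCP) lies at the very end of the fingers, on their centre line; the grasp point (between the pads) lies 19 mm behind it; z points along the fingers, y is the line along which they close (so a half turn about z gives the same grasp; the last joint's range is limited). The gripper opens to 85 mm and grips with 20 to 120 N. Pads are 22 mm wide; open, the fingers measure 114 mm over their backs; the gripper's body (76 mm by 85 mm) begins 54 mm behind the grasp point. The pads swing forward as they close: fully open they stand 13 mm farther back than shut.
Start: joints at [-1.341, 0.326, -0.193, 1.052, 0, 1.437], TCP at [195.718, -514.017, 231.281] pointing down, gripper open.
Joint ranges: [-2.65, 2.65], [-0.97, 1.79], [-1.3, 1.35], [-1.93, 2.1], [-1.47, 1.37], [-3.14, 3.14]. Speed limits (rad/s): [2.57, 2.57, 3.14, 3.14, 3.14, 3.14].

### API

Orientations are given as [roll, pitch, yaw] about the fixed x, y, z axes, in that order (R = Rz(yaw) Ry(pitch) Rx(roll)).
In Python, from bench import bot, solve_ik, imaging gives the robot as it stands. Calls block until the motion is done:
- bot.move_ptp(position, orientation): joint-space move of the TCP to a pose.
- bot.movel(position, rot=None, max_speed=150, threshold=None): straight line of the TCP; rot=None keeps the orientation; max_speed is the mean speed in mm/s. With threshold (N) it stops when the force on the tool has changed by that much, and returns True; else False.
- bot.move_j(angles): joint-space move.
- bot.grip(opening, effort=None): opening from 0.0 (shut) to 1.0 (fully open); effort is the grip in N (None keeps the last); returns when the fingers have stopped.
- bot.dwell(seconds).
- solve_ik(position, orientation): joint angles nearest the present ones, or None.
- bot.get_state(): the state.
- imaging.capture(name): name is "scene" or "top" or "wrist"; returns the picture (384x512x3 uint8, blue, green, red); there is no depth.
- imaging.camera_model(name): a dict with "K" (3x3 intrinsics, pixels), "position" and "rotation" of the camera in the world. Camera axes: x right, y up, looking along -z (the intrinsics and any distortion apply to the point x, -y, -z); pixel columns grow to the right and rows downward; lengths in mm; the calibration is good to about 2 mm. A picture is of the moment at which its call begins: read the wrist's pose just before it. camera_model takes no time and is no camera call; for the wrist camera it gives the pose at the moment of the call.
A pose or a line that the arm cannot do raises bot.IKError and nothing moves.
- bot.sign_off(): hands the job in; it is judged then, once.
The state is a dict: "t": time; "qpos": joint angles; "joint_velocities": joint speeds; "effort": joint torques, N m; "tcp_pos": TCP position; "orientation": TCP orientation; "contact_force": force on the tool from outside, world axes, zero at the start; "wrist_torque": the same for the moment, N m; "opening": opening from 0.0 (shut) to 1.0 (fully open); "gripper_force": force on a finger pad.
Only numpy, scipy, OpenCV 4.12 (cv2) and the standard library are available. Lean on these libraries where they do the work, as an engineer would, in place of code of your own. Each camera call takes 0.05 s, during which the arm holds its last target. There are 200 camera calls.

## Working session

There is one attempt and no reset: what is moved stays moved. The work goes in short steps, each a Python script; the robot and the scene stay as the last script left them, time stands still between calls to the robot, and variables do not carry over. Pictures are saved under pics/ and viewed, at most 10 in all, crops included, and the job is handed in when it is done.

```bash
ls; mkdir -p pics; python3 - <<'E'
from bench import bot, imaging
import cv2,numpy as np
np.set_printoptions(precision=4,suppress=True)
for n in ("scene","top","wrist"):
    im=imaging.capture(n); cv2.imwrite(f"pics/{n}0.png",im)
    print(n,imaging.camera_model(n))
a=[cv2.imread(f"pics/{n}0.png") for n in("scene","top")]
print(bot.get_state())
E
```

```text
pics
scene {'K': array([[492.3683,   0.    , 252.3   ],
       [  0.    , 492.3683, 197.7588],
       [  0.    ,   0.    ,   1.    ]]), 'position': array([1214.8241,  845.1287,  999.4631]), 'rotation': array([ 0.8542, -0.0156,  2.5458])}
top {'K': array([[467.7958,   0.    , 252.7903],
       [  0.    , 467.7958, 188.749 ],
       [  0.    ,   0.    ,   1.    ]]), 'position': array([ 525.529 ,  -17.0816, 1498.5556]), 'rotation': array([ 0.0614, -0.0064, -1.5465])}
wrist {'K': array([[300.9958,   0.    , 252.7429],
       [  0.    , 300.9958, 187.2827],
       [  0.    ,   0.    ,   1.    ]]), 'position': array([ 273.4859, -483.6952,  373.215 ]), 'rotation': array([-0.328 ,  0.0013, -1.2068])}
{'t': 0.15, 'qpos': array([-1.3412,  0.3268, -0.1933,  1.052 , -0.    ,  1.4366]), 'joint_velocities': array([-0.    ,  0.0004,  0.0019, -0.0016,  0.0011,  0.0002]), 'effort': array([  0.0014, -44.3704,  26.2665,   0.0104,  -0.0002,   0.    ]), 'tcp_pos': array([ 195.6162, -513.5717,  230.6754]), 'orientation': array([-3.1403, -0.0002,  0.3638]), 'contact_force': array([-1.1405,  0.2196, -0.6455]), 'wrist_torque': array([-0.0423,  0.0216, -0.0126]), 'gripper_force': 0.0, 'opening': 1.0006615171866555}
```

View pics/scene0.png

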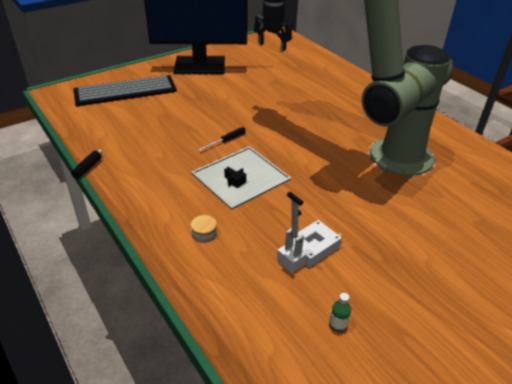

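View pics/top0.png

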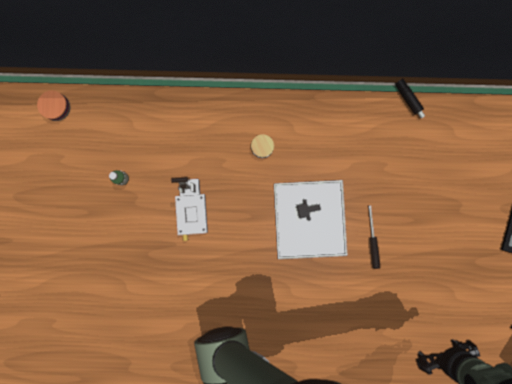

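The scene view shows the cover in the tray at (235,177), the cell at (312,245) with its clamp up at (295,205), discs at (204,228), the bottle at (341,312) and the driver at (225,138). The top view shows the cover at (308,210) with its grip to the right (-y), the cell's socket at (191,214) and the clamp bar at (180,180), so +x is up.

Next: rough positions, then wrist close-ups from two places each.

```bash
cat > h.py <<'E'
import numpy as np, cv2
from scipy.spatial.transform import Rotation as Ro
from bench import bot, solve_ik, imaging
np.set_printoptions(precision=3,suppress=True)
F=np.diag([1,-1,-1.])
def ray(m,uv):
    d=Ro.from_euler('xyz',m['rotation']).as_matrix()@F@np.linalg.inv(m['K'])@np.array([uv[0],uv[1],1.])
    return np.array(m['position']),d/np.linalg.norm(d)
def onz(m,uv,z):
    p,d=ray(m,uv); return p+d*(z-p[2])/d[2]
def tri(obs):
    A=np.zeros((3,3));b=np.zeros(3);L=[]
    for m,uv in obs:
        p,d=ray(m,uv);P=np.eye(3)-np.outer(d,d);A+=P;b+=P@p;L.append((p,P))
    x=np.linalg.solve(A,b); return x,[float(np.linalg.norm(P@(x-p))) for p,P in L]
def proj(m,X):
    c=F.T@Ro.from_euler('xyz',m['rotation']).as_matrix().T@(np.array(X)-m['position']); q=m['K']@c; return q[:2]/q[2]
def look(name,pic=None):
    m=imaging.camera_model(name); im=imaging.capture(name)
    if pic: cv2.imwrite(f'pics/{pic}.png',im); np.save(f'pics/{pic}.npy',m,allow_pickle=True)
    return m,im
def load(pic): return np.load(f'pics/{pic}.npy',allow_pickle=True).item(), cv2.imread(f'pics/{pic}.png')
E
python3 - <<'E'
from h import *
m=imaging.camera_model('top')
for n,uv,z in [('cover',(308,210),20),('coverL',(298,210),20),('grip',(318,210),20),('socket',(191,214),40),('bar',(180,180),228),('discs',(263,146),30),('gel',(119,177),50),('drvA',(370,206),5),('drvB',(376,266),10),('tray',(311,219),5)]: print(n,onz(m,uv,z))
p=onz(m,(308,210),20); s=onz(m,(191,214),40)
for q in (p,s):
  for yaw in (0,np.pi/2,-np.pi/2,np.pi):
    for z in (130,200): print(yaw,z,solve_ik([q[0],q[1],z],[np.pi,0,yaw]))
E
```

```text
cover [ 553.709 -200.455   20.   ]
coverL [ 552.936 -168.841   20.   ]
grip [ 554.482 -232.078   20.   ]
socket [531.993 165.964  40.   ]
bar [622.788 175.272 228.   ]
discs [752.295 -53.33   30.   ]
gel [641.044 391.486  50.   ]
drvA [ 571.617 -400.392    5.   ]
drvB [ 382.3   -419.798   10.   ]
tray [ 525.559 -212.376    5.   ]
0 130 [-0.473  0.48  -0.232  0.859  0.     2.669]
0 200 [-0.473  0.419 -0.136  1.015  0.     2.669]
1.5707963267948966 130 [-0.473  0.48  -0.232  0.859  0.     1.098]
1.5707963267948966 200 [-0.473  0.419 -0.136  1.015  0.     1.098]
-1.5707963267948966 130 [-0.473  0.48  -0.232  0.859  0.    -2.043]
-1.5707963267948966 200 [-0.473  0.419 -0.136  1.015  0.    -2.043]
3.141592653589793 130 [-0.473  0.48  -0.232  0.859  0.    -0.473]
3.141592653589793 200 [-0.473  0.419 -0.136  1.015  0.    -0.473]
0 130 [ 0.17   0.427 -0.32   0.824  0.    -2.972]
0 200 [ 0.17   0.362 -0.224  0.985  0.    -2.972]
1.5707963267948966 130 [ 0.17   0.427 -0.32   0.824  0.     1.741]
1.5707963267948966 200 [ 0.17   0.362 -0.224  0.985  0.     1.741]
-1.5707963267948966 130 [ 0.17   0.427 -0.32   0.824  0.    -1.401]
-1.5707963267948966 200 [ 0.17   0.362 -0.224  0.985  0.    -1.401]
3.141592653589793 130 [ 0.17   0.427 -0.32   0.824  0.     0.17 ]
3.141592653589793 200 [ 0.17   0.362 -0.224  0.985  0.     0.17 ]
```

```bash
python3 - <<'E'
from h import *
def go(x,y,z,pic):
    bot.move_ptp([x,y,z],[np.pi,0,np.pi]); bot.dwell(.3); return look('wrist',pic)[1]
a=go(520,-240,150,'c1'); b=go(520,-160,150,'c2')
c=go(490,125,180,'s1'); d=go(490,205,180,'s2')
print(bot.get_state()['t'])
cv2.imwrite('pics/m1.png',cv2.resize(np.vstack([np.hstack([a,b]),np.hstack([c,d])]),(800,600),interpolation=cv2.INTER_AREA))
E
```

```text
5.2333
```

View pics/m1.png

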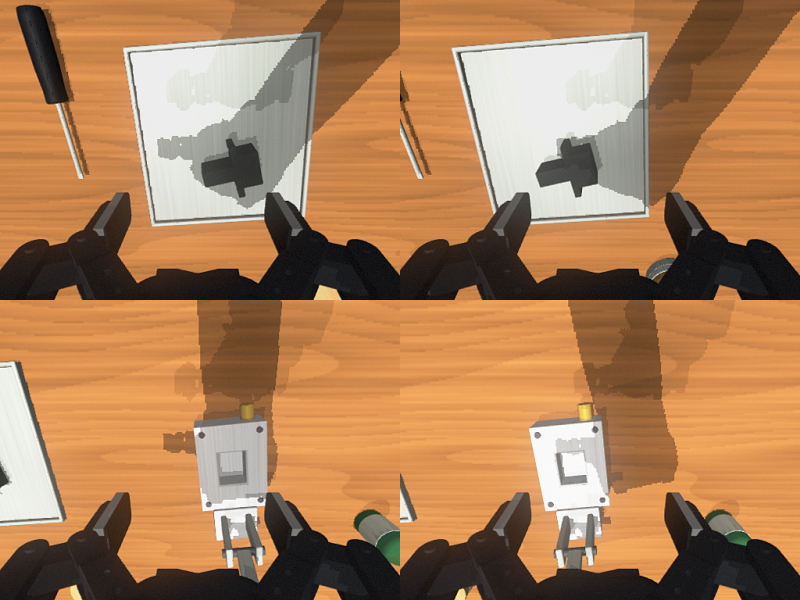

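The wrist views show the cover at c1 ≈(300,211) and c2 ≈(217,211) px, grip to the left (-y). The socket is at s1 ≈(297,211) and s2 ≈(220,211), with the clamp behind it at the bottom (+x). I'll enlarge these to pick corners.

```bash
python3 - <<'E'
from h import *
o=[]
for n,(u,v) in dict(c1=(300,211),c2=(217,211),s1=(297,211),s2=(220,211)).items():
    im=load(n)[1][v-38:v+37,u-50:u+50].astype(float)
    im=np.clip((im/255)**.5*255,0,255).astype(np.uint8) if n[0]=='c' else im.astype(np.uint8)
    im=cv2.resize(im,None,fx=4,fy=4,interpolation=cv2.INTER_CUBIC)
    o.append(im); print(n,'orig = (',u-50,'+(X-1.5)/4,',v-38,'+(Y-1.5)/4)')
cv2.imwrite('pics/m2.png',np.vstack([np.hstack(o[:2]),np.hstack(o[2:])]))
E
```

```text
c1 orig = ( 250 +(X-1.5)/4, 173 +(Y-1.5)/4)
c2 orig = ( 167 +(X-1.5)/4, 173 +(Y-1.5)/4)
s1 orig = ( 247 +(X-1.5)/4, 173 +(Y-1.5)/4)
s2 orig = ( 170 +(X-1.5)/4, 173 +(Y-1.5)/4)
```

View pics/m2.png

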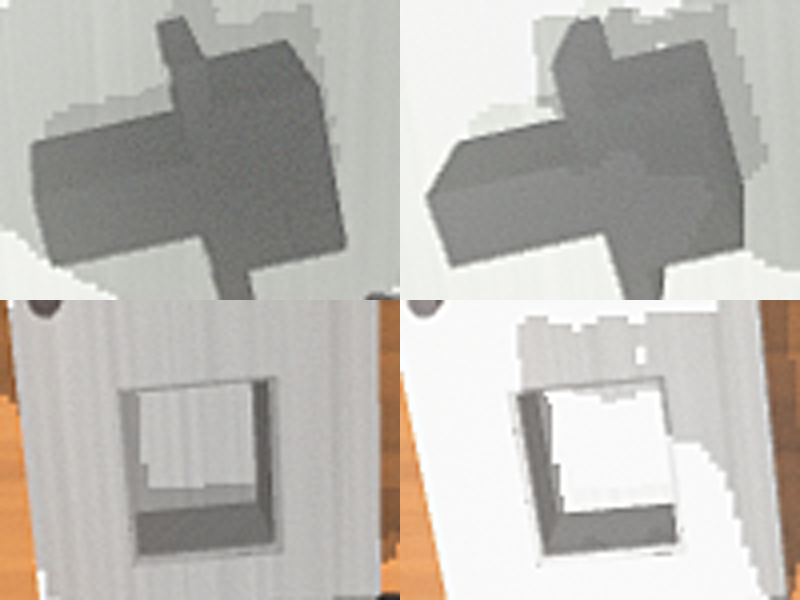

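The enlargement shows the cover's top-face corners: grip end at about (55,265) and (36,197) in c1, and (52,268) and (28,195) in c2. The socket's chamfer mouth is quadrilateral (120,90),(275,76),(282,249),(135,262) in s1 and (112,91),(260,76),(280,245),(145,265) in s2. I'll triangulate and check against the known sizes.

```bash
python3 - <<'E'
from h import *
off=dict(c1=(250,173),c2=(167,173),s1=(247,173),s2=(170,173))
M={k:load(k)[0] for k in off}
def px(k,p): return (off[k][0]+(p[0]-1.5)/4, off[k][1]+(p[1]-1.5)/4)
def T(a,pa,b,pb): 
    x,e=tri([(M[a],px(a,pa)),(M[b],px(b,pb))]); print(x,e[0]); return x
print('cover')
g1=T('c1',(55,265),'c2',(52,268)); g0=T('c1',(36,197),'c2',(28,195)); fl=T('c1',(200,237),'c2',(205,235)); ft=T('c1',(345,247),'c2',(342,247))
print(np.linalg.norm(g1-g0),np.linalg.norm(g1-fl),(g1-ft)) 
for k,q in (('c1',[(55,265),(36,197),(200,237),(345,247),(320,88)]),('c2',[(52,268),(28,195),(205,235),(342,247)])):
    P=np.array([onz(M[k],px(k,p),37) for p in q]); print(P); print(np.linalg.norm(P[0]-P[1]),np.linalg.norm(P[0]-P[2]), np.linalg.norm(P[2]-P[3]))
print('socket')
S1=[(120,90),(275,76),(282,249),(135,262)];S2=[(112,91),(260,76),(280,245),(145,265)]
Q=np.array([T('s1',a,'s2',b) for a,b in zip(S1,S2)]); print(Q.mean(0))
for k,S in (('s1',S1),('s2',S2)):
    P=np.array([onz(M[k],px(k,p),40) for p in S]); e=np.roll(P,-1,0)-P
    print(P.mean(0),np.linalg.norm(e,axis=1),np.arctan2(e[:,1],e[:,0])); 
E
```

```text
cover
[ 576.033 -229.907   37.716] 0.40494879711090537
[ 558.363 -234.496   36.167] 0.1746984218396154
[ 572.393 -194.394   29.169] 0.17830427119416137
[ 571.637 -161.059   36.356] 0.06720328886058824
18.321929167109325 36.70819700112516 [  4.397 -68.848   1.359]
[[ 575.961 -229.89    37.   ]
 [ 558.162 -234.513   37.   ]
 [ 568.568 -195.733   37.   ]
 [ 571.223 -161.267   37.   ]
 [ 531.116 -170.453   37.   ]]
18.389753603904303 34.948531415957426 34.568322530217316
[[ 576.885 -230.153   37.   ]
 [ 557.777 -234.232   37.   ]
 [ 568.185 -193.367   37.   ]
 [ 571.375 -161.057   37.   ]]
19.53849214326292 37.801071071125776 32.466727297913685
socket
[513.193 148.792  36.494] 0.06360909525742324
[507.598 186.671  41.407] 0.06761676061726574
[553.613 191.012  43.779] 0.5561436876719312
[563.568 154.218  34.125] 0.35656718268668364
[534.493 170.173  38.951]
[534.056 170.261  40.   ] [38.663 48.317 38.55  48.43 ] [ 1.666  0.103 -1.473 -3.036]
[533.934 170.531  40.   ] [37.315 47.125 36.096 49.158] [ 1.677  0.091 -1.409 -3.024]
```

Measurements hold up: heights come out near 37 and 40, and sizes near 20, 38 and 46x36. Socket centre is at (534.0, 170.4) with yaw ≈0.10. The cover's grip axis is at (0.218,-0.976), with its grip point at (563.6,-219.5). Next I'll plan the tilted grasp and stand-up by IK.

```bash
cat > plan.py <<'E'
from h import *
S=np.array([534.0,170.4,40]); SY=0.10
a=np.array([.218,-.976,0]); a/=np.linalg.norm(a); Z=np.array([0,0,1.])
Rl=np.column_stack([np.cross(Z,a),Z,a])            # lying cover
GP=np.array([563.6,-219.5,20.]); foot=GP-56*a
def tool(t,k=8):                                   # tool in lying grasp: R, tcp
    d=-np.sin(t)*a-np.cos(t)*Z; e=np.cos(t)*a-np.sin(t)*Z
    return np.column_stack([e,np.cross(d,e),d]), GP+(19-k)*d, d
def rpy(R): return Ro.from_matrix(R).as_euler('xyz')
def stand(t,psi,p,k=8):                            # tool pose that puts cover upright, foot at p
    R,tcp,_=tool(t,k); Rs=Ro.from_euler('z',psi).as_matrix()
    D=Rs@Rl.T; return D@R, np.array(p)+D@(tcp-foot)
E
python3 - <<'E'
from plan import *
for t in np.deg2rad([20,30,40,50]):
    R,p,d=tool(t); o=rpy(R)
    q=[solve_ik(p-s*d,o) for s in (0,100)]; q3=solve_ik(p+[0,0,120],o)
    print('t',np.rad2deg(t),p,o,q,q3)
    for psi in np.arange(-np.pi,np.pi,np.pi/8):
        r=[]
        for P in ([500,-200,4],[560,-200,4]):
            R2,p2=stand(t,psi,P); L=[solve_ik(p2,rpy(R2)),solve_ik(p2-60*R2[:,2],rpy(R2)),solve_ik(p2+[0,0,100],rpy(R2))]
            r.append(all(x is not None for x in L))
        if any(r): print('  psi %.2f'%psi,r,L[0])
E
```

```text
t 20.0 [ 562.78  -215.828    9.663] [ 3.142  0.349 -1.351] [array([-0.607,  0.812, -0.021,  1.   ,  0.234, -2.429]), array([-0.641,  0.754,  0.133,  1.219,  0.225, -2.462])] [-0.607  0.687  0.077  1.222  0.234 -2.429]
  psi -3.14 [True, True] [-0.804  1.314  0.565  1.924  0.71   0.318]
  psi -0.79 [True, False] [-0.105  1.346  0.659  1.931 -0.819 -0.4  ]
  psi -0.39 [True, True] [-0.029  1.111  0.151  1.383 -1.072 -0.733]
  psi 0.00 [True, True] [ 0.002  0.849 -0.447  0.281 -1.222 -1.564]
  psi 0.39 [True, True] [-0.043  0.854 -0.952 -1.095 -1.019 -2.508]
  psi 1.96 [True, True] [-0.955  0.789 -0.956 -0.719  1.159  2.156]
  psi 2.36 [True, True] [-0.961  0.89  -0.38   0.747  1.182  1.093]
  psi 2.75 [True, True] [-0.899  1.113  0.107  1.492  0.964  0.552]
t 29.999999999999996 [ 562.401 -214.132   10.474] [-3.142  0.524 -1.351] [array([-0.652,  0.923,  0.139,  1.203,  0.327, -2.513]), array([-0.696,  0.905,  0.342,  1.438,  0.309, -2.555])] [-0.652  0.802  0.224  1.409  0.327 -2.513]
  psi -3.14 [True, True] [-0.783  1.165  0.402  1.693  0.661  0.466]
  psi -2.75 [True, False] [-0.678
[... 2547 characters left out ...]
522 -0.408 -0.54 ]
  psi -0.79 [True, True] [-0.202  0.913  0.147  1.237 -0.566 -0.86 ]
  psi -0.39 [True, True] [-0.158  0.761 -0.16   0.842 -0.675 -1.268]
  psi 0.00 [True, True] [-0.153  0.613 -0.482  0.349 -0.688 -1.77 ]
  psi 0.39 [True, True] [-0.205  0.509 -0.768 -0.147 -0.56  -2.297]
  psi 0.79 [True, True] [-0.327  0.463 -0.966 -0.503 -0.289 -2.78 ]
  psi 1.18 [True, True] [-0.502  0.449 -1.042 -0.615  0.07   3.058]
  psi 1.57 [True, True] [-0.669  0.448 -0.974 -0.433  0.41   2.597]
  psi 1.96 [True, True] [-0.77   0.494 -0.773 -0.018  0.631  2.085]
  psi 2.36 [True, True] [-0.799  0.609 -0.488  0.485  0.698  1.553]
  psi 2.75 [True, True] [-0.774  0.758 -0.178  0.937  0.639  1.089]
```

```bash
python3 - <<'E'
from plan import *
t=np.deg2rad(35);k=9
R,p,d=tool(t,k);o=rpy(R)
R2,p2=stand(t,0,[530,-200,3],k);o2=rpy(R2)
print(p2,solve_ik(p2,o2))
bot.move_ptp(p-90*d,o)
print('hit',bot.movel(p,max_speed=90,threshold=8))
bot.grip(0.0,70); s=bot.get_state(); print('grip',s['t'],s['opening'],s['gripper_force'],s['tcp_pos']-p,s['contact_force'])
bot.movel(p+[0,0,110],max_speed=120)
bot.move_ptp(p2+[0,0,60],o2); bot.dwell(.2)
s=bot.get_state(); print(s['t'],s['opening'],s['tcp_pos']-p2)
look('wrist','w1'); m,im=look('scene','sc1'); 
u,v=proj(m,[530,-200,80]).astype(int); w=look('wrist')[1]
c=cv2.resize(im[v-48:v+48,u-64:u+64],(512,384),interpolation=cv2.INTER_CUBIC)
cv2.imwrite('pics/m3.png',cv2.resize(np.hstack([c,w]),(800,300),interpolation=cv2.INTER_AREA))
E
```

```text
[ 530.    -208.192   53.264] [-0.063  0.684 -0.568  0.23  -0.957 -1.68 ]
hit False
grip 9.425 0.22261483900733695 68.7821102142334 [ 0.223 -0.435  0.241] [-0.092 -2.944  1.023]
11.9 0.22062792269470868 [ 0.284 -1.019 59.787]
```

View pics/m3.png

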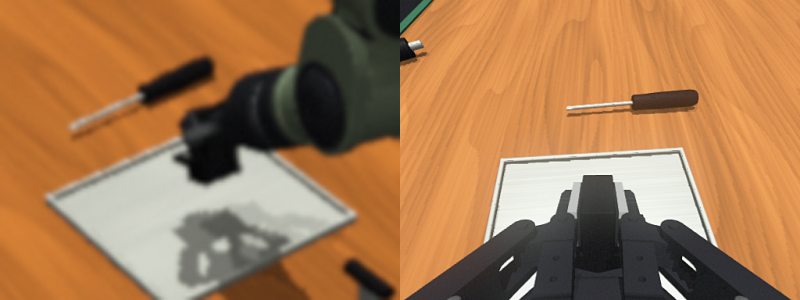

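The cover is held upright above the tray: the scene crop shows the plug hanging at (210,165) with the grip centred between the pads. Now I'll lower it, let go and back off.

```bash
python3 - <<'E'
from plan import *
t=np.deg2rad(35);k=9
R2,p2=stand(t,0,[530,-200,3],k);d=R2[:,2]
bot.movel(p2+[0,0,12],max_speed=80)
print('hit',bot.movel(p2-[0,0,5],max_speed=20,threshold=4)); s=bot.get_state(); print(s['tcp_pos']-p2,s['contact_force'])
bot.grip(0.75); bot.dwell(.2)
bot.movel(s['tcp_pos']-70*d,max_speed=120)
bot.dwell(.4)
bot.move_ptp([480,-240,200],[np.pi,0,np.pi]); bot.dwell(.3)
a=look('wrist','st1')[1]
bot.move_ptp([480,-160,200],[np.pi,0,np.pi]); bot.dwell(.3)
b=look('wrist','st2')[1]; print(bot.get_state()['t'])
o=[]
for n,im in (('st1',a),('st2',b)):
    u,v=proj(load(n)[0],[530,-200,60]).astype(int); x,y=u-50,v-50; print(n,x,y)
    c=np.clip((im[y:y+100,x:x+100]/255.)**.5*255,0,255).astype(np.uint8); o.append(cv2.resize(c,None,fx=4,fy=4,interpolation=cv2.INTER_CUBIC))
cv2.imwrite('pics/m4.png',np.hstack(o))
E
```

```text
hit True
[ 0.133 -0.289  2.965] [ 0.443 -0.934  3.893]
17.2083
st1 239 171
st2 164 170
```

View pics/m4.png

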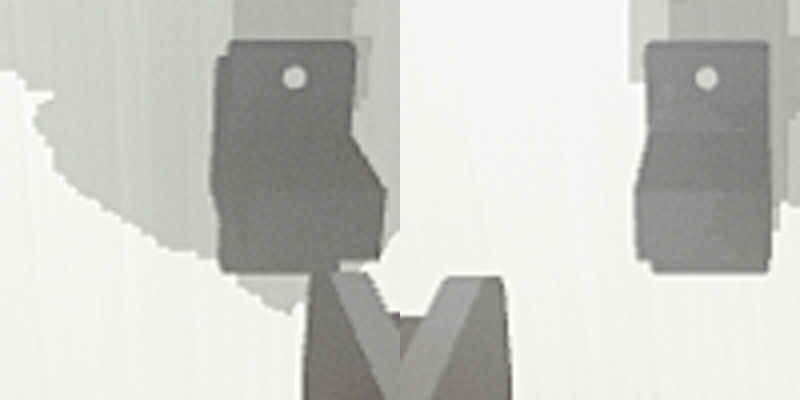

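The cover stands upright and free at yaw ≈0: the flange, with its white dot, is at the top of each crop and the grip top is the lower band. I'll compare the observed edges with the projected expected corners.

```bash
python3 - <<'E'
from plan import *
off=dict(st1=(239,171),st2=(164,170))
for n in off:
    m=load(n)[0]
    def P(X): return ((proj(m,X)-off[n])*4+1.5).round()
    print(n,'top',[P([530+i,-200+j,73]) for i,j in((-10,-17),(-10,17),(10,17),(10,-17))],'flange',[P([496,-200+j,35]) for j in(-17,17)],'gripbase',[P([520,-200+j,35]) for j in(-17,17)],'flange+',[P([564,-200+j,35]) for j in(-17,17)])
E
```

```text
st1 top [array([141., 190.]), array([280., 190.]), array([275., 264.]), array([139., 263.])] flange [array([134.,  49.]), array([261.,  49.])] gripbase [array([132., 132.]), array([256., 132.])] flange+ [array([128., 276.]), array([247., 276.])]
st2 top [array([125., 191.]), array([264., 191.]), array([266., 264.]), array([130., 264.])] flange [array([145.,  50.]), array([272.,  50.])] gripbase [array([150., 133.]), array([274., 133.])] flange+ [array([159., 276.]), array([278., 276.])]
```

```bash
python3 - <<'E'
from plan import *
off=dict(st1=(239,171),st2=(164,170)); M={n:load(n)[0] for n in off}
px=lambda n,p:(off[n][0]+(p[0]-1.5)/4,off[n][1]+(p[1]-1.5)/4)
for nm,p,q,z in [('top -x+y',(385,190),(370,190),73),('flange -x-y',(228,41),(245,41),35),('flange -x+y',(355,41),(370,41),35),('base+y',(351,131),(371,131),35),('dot',(294,77),(307,77),35),('top+x+y',(381,262),(370,270),73)]:
    print(nm,*tri([(M['st1'],px('st1',p)),(M['st2'],px('st2',q))]),onz(M['st1'],px('st1',p),z),onz(M['st2'],px('st2',q),z))
# dark-blob check
for n in M:
    im=load(n)[1]; print(n,proj(M[n],[530,-173,73])-np.array(off[n]))
E
```

```text
top -x+y [ 520.587 -157.027   71.362] [0.003774420017935772, 0.0037744200180556985] [ 519.838 -157.52    73.   ] [ 519.847 -157.046   73.   ]
flange -x-y [ 495.875 -190.848   27.921] [0.1336566321472232, 0.1336566321472215] [ 493.795 -191.913   35.   ] [ 493.522 -190.153   35.   ]
flange -x+y [ 495.263 -156.661   29.768] [0.07064357201370339, 0.07064357201375597] [ 493.699 -158.026   35.   ] [ 493.554 -156.72    35.   ]
base+y [ 520.431 -156.348   32.556] [0.04049540922080575, 0.04049540922092989] [ 519.503 -156.993   35.   ] [ 519.418 -156.378   35.   ]
dot [ 503.707 -173.702   35.317] [0.08663736157691648, 0.08663736157701644] [ 503.909 -173.63    35.   ] [ 503.725 -173.715   35.   ]
top+x+y [ 539.783 -157.036   74.518] [1.014378988133123, 1.0143789881330785] [ 539.438 -156.744   73.   ] [ 541.746 -156.989   73.   ]
st1 [79.252 56.514]
st2 [75.971 56.528]
```

The cover now stands at (529.9,-174.0) with yaw 0. That is about 27 mm from where I put it, having been nudged as the gripper left, but it is free and upright. I'll take it from above with the camera on the -x side, then plug it in.

```bash
python3 - <<'E'
from plan import *
g=np.array([529.9,-174.,40])
bot.grip(1.0)
bot.move_ptp(g+[0,0,60],[np.pi,0,np.pi])
print('hit',bot.movel(g,max_speed=80,threshold=6)); s=bot.get_state(); print(s['tcp_pos'],s['contact_force'])
bot.grip(0,60); s=bot.get_state(); print(s['t'],s['opening'],s['gripper_force'],s['tcp_pos'],s['contact_force'])
bot.movel(g+[0,0,120],max_speed=150)
o=[np.pi,0,np.pi+SY-2*np.pi]
bot.move_ptp([S[0],S[1],160],o)
bot.movel([S[0],S[1],84],max_speed=80); bot.dwell(.3)
s=bot.get_state(); print(s['t'],s['opening'],s['tcp_pos'],s['orientation'],s['contact_force'])
m,im=look('wrist','in1')
cv2.imwrite('pics/m5.png',cv2.resize(im[120:360,96:416],(800,600),interpolation=cv2.INTER_CUBIC))
E
```

```text
hit False
[ 530.277 -174.2     40.429] [0.012 0.422 0.067]
19.5083 0.391301822145281 60.19591212272644 [ 530.305 -174.213   40.425] [ 0.111 -0.338  4.274]
23.1583 0.3904482963102601 [534.208 170.448  84.346] [ 3.142  0.001 -3.042] [ 0.022 -0.628 -2.201]
```

View pics/m5.png

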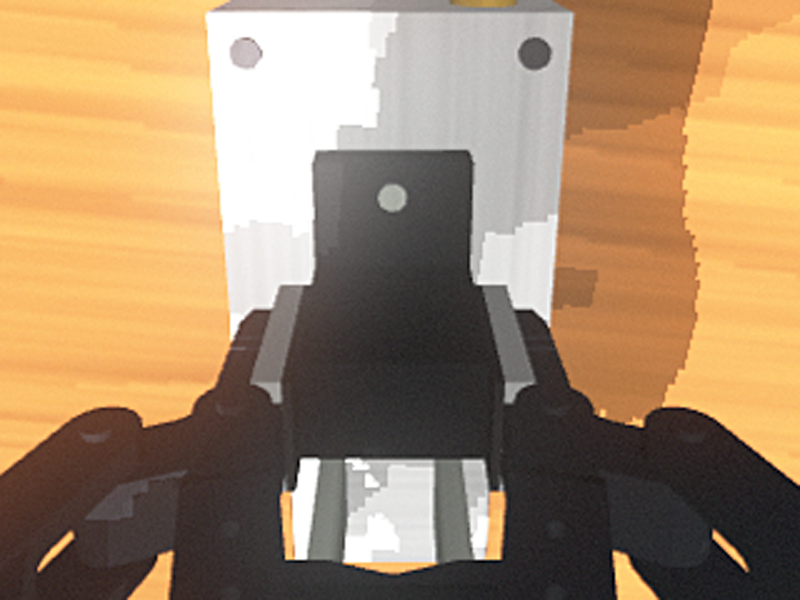

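The cover is over the socket, square with the cell and centred: dot at (392,197), cell top spanning about 210–570. Inserting with a force-guarded search.

```bash
cat > ins.py <<'E'
from plan import *
def z(): return bot.get_state()['tcp_pos'][2]
offs=[(0,0),(1.2,0),(-1.2,0),(0,1.2),(0,-1.2),(1.2,1.2),(-1.2,-1.2),(1.2,-1.2),(-1.2,1.2),(2.4,0),(-2.4,0),(0,2.4),(0,-2.4)]
for dx,dy in offs:
    x,y=S[0]+dx,S[1]+dy
    bot.movel([x,y,82],max_speed=40)
    hit=bot.movel([x,y,52.5],max_speed=25,threshold=12); s=bot.get_state()
    print((dx,dy),hit,s['tcp_pos'],s['contact_force'],s['wrist_torque'],s['t'])
    if s['tcp_pos'][2]<70: break
E
python3 ins.py
```

```text
(0, 0) True [533.826 170.367  53.41 ] [1.175 0.274 4.654] [0.047 0.008 0.024] 24.5583
```

Fully home: TCP z of 53.4 is exactly the seated height. Releasing, then measuring the clamp bar from two wrist positions.

```bash
python3 - <<'E'
from plan import *
bot.grip(0.65); bot.dwell(.3)
bot.movel([S[0]-.2,S[1],150],max_speed=100)
print(bot.get_state()['t'])
bot.movel([S[0]-60,S[1],320],max_speed=200)
o=[];
for i,x in enumerate((610,680)):
    bot.move_ptp([x,165,320],[np.pi,0,np.pi/2+SY]); bot.dwell(.3)
    m,im=look('wrist',f'b{i}'); u,v=proj(m,[657,182,228]).round().astype(int); u=max(u,100);v=max(v,75)
    print(i,u-100,v-75,im.shape); c=im[v-75:v+75,u-100:u+100]; o.append(cv2.resize(c,None,fx=2,fy=2,interpolation=cv2.INTER_CUBIC))
m,im=look('top','t2'); u,v=proj(m,[560,175,50]).round().astype(int); o.append(cv2.resize(im[v-50:v+50,u-50:u+50],(300,300),interpolation=cv2.INTER_CUBIC))
print('top',u-50,v-50,bot.get_state()['t'])
h=max(x.shape[0] for x in o); o=[cv2.copyMakeBorder(x,0,h-x.shape[0],0,0,cv2.BORDER_CONSTANT) for x in o]
A=np.vstack(o[:2]); A=np.hstack([A,cv2.copyMakeBorder(o[2],0,A.shape[0]-h,0,0,cv2.BORDER_CONSTANT)]); print(A.shape)
cv2.imwrite('pics/m6.png',A)
E
```

```text
26.325
0 212 102 (384, 512, 3)
1 127 94 (384, 512, 3)
top 138 155 29.8667
(600, 700, 3)
```

View pics/m6.png

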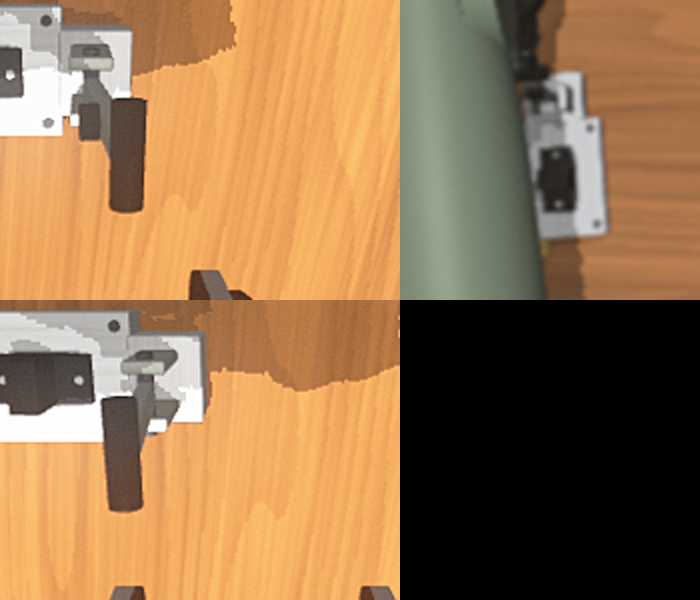

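Cover seated (dark, at (10,72) in b0). The black cross bar shows axis ends at (129,99)–(126,210) in b0 and (119,98)–(125,210) in b1.

```bash
python3 - <<'E'
from plan import *
off=[(212,102),(127,94)]; M=[load('b0')[0],load('b1')[0]]
px=lambda i,p:(off[i][0]+(p[0]-.5)/2,off[i][1]+(p[1]-.5)/2)
E=[]
for p,q in [((129,99),(119,98)),((126,210),(125,210))]:
    x,e=tri([(M[0],px(0,p)),(M[1],px(1,q))]); E.append(x); print(x,e)
E=np.array(E); c=E.mean(0); print(c,np.linalg.norm(E[0]-E[1]))
pv=np.array([S[0]+80*np.cos(SY),S[1]+80*np.sin(SY),100]); ux=np.array([np.cos(SY),np.sin(SY),0])
r=c-pv; print(pv,'along',r@ux,'lat',r@np.array([-ux[1],ux[0],0]),'z',r[2],'L',np.hypot(r@ux,r[2]),'ang',np.pi-np.arctan2(r[2],r@ux))
for th in np.arange(1.9,-.1,-.4):
    b=pv+135*(-np.cos(th)*ux+np.sin(th)*Z); print(th,b,solve_ik(b-[0,0,19],[np.pi,0,-np.pi+SY]))
E
```

```text
[624.78  201.492 233.577] [0.1679584272579336, 0.1679584272579009]
[629.053 156.541 236.116] [0.04812145046147955, 0.04812145046153288]
[626.917 179.016 234.846] 45.22431396254897
[613.6   178.387 100.   ] along 13.31269742695078 lat -0.7028845849768631 z 134.8464788194424 L 135.5020323197548 ang 1.6692022886818754
1.9 [657.026 182.744 227.751] [0.163 0.59  0.168 1.149 0.    0.063]
1.5 [604.099 177.433 234.662] [0.169 0.485 0.009 1.095 0.    0.069]
1.1 [552.671 172.273 220.313] [ 0.175  0.4   -0.162  1.008  0.     0.075]
0.7000000000000002 [510.862 168.079 186.969] [ 0.181  0.355 -0.322  0.893  0.     0.081]
0.30000000000000027 [485.274 165.511 139.895] [ 0.185  0.363 -0.448  0.759  0.     0.085]
```

Bar at (626.9,179.0,234.8): 135.5 mm from the pivot at 1.67 rad, 45 mm long. Consistent, so I'll pinch it and swing it over.

```bash
cat > arc.py <<'E'
from plan import *
pv=np.array([S[0]+80*np.cos(SY),S[1]+80*np.sin(SY),100]); ux=np.array([np.cos(SY),np.sin(SY),0])
O=[np.pi,0,-np.pi+SY]
def tcp(th,L=135.3): return pv+L*(-np.cos(th)*ux+np.sin(th)*Z)-[0,0,19]
E
python3 - <<'E'
from arc import *
p=tcp(1.66)
bot.grip(1.0); bot.move_ptp(p+[0,0,70],O)
print('hit',bot.movel(p,max_speed=80,threshold=6))
bot.grip(0,40); s=bot.get_state(); print(s['t'],s['opening'],s['gripper_force'],s['contact_force'],s['tcp_pos']-p)
for th in np.linspace(1.66,.1,14)[1:]:
    if bot.movel(tcp(th),max_speed=70,threshold=35): print('HIT');break
    s=bot.get_state(); print('%.2f'%th,s['t'],s['opening'],s['contact_force'],s['tcp_pos']-tcp(th))
E
```

```text
hit False
33.1417 0.5071947935663675 41.774171590805054 [ 0.112 -3.121  3.942] [ 0.495 -0.69   0.7  ]
1.54 33.525 0.4981243571181761 [ 1.391 -4.299  5.349] [ 0.362 -0.63   0.774]
1.42 33.9083 0.5022103998442548 [ 1.487 -4.927  5.939] [ 0.333 -0.622  0.716]
1.30 34.2917 0.5050298732244747 [-0.688 -5.538  6.86 ] [-0.118 -0.671  0.551]
1.18 34.675 0.5018477546194186 [-1.114 -5.106  7.125] [-0.359 -0.647  0.485]
1.06 35.0583 0.50196523566713 [-1.636 -5.214  6.121] [-0.907 -0.709  0.125]
0.94 35.4417 0.499533567822809 [-2.237 -5.681  4.273] [-1.301 -0.767 -0.274]
0.82 35.825 0.5050304127442065 [-1.23  -5.3    4.945] [-1.384 -0.764 -0.519]
0.70 36.2083 0.5020808838625507 [-1.121 -5.425  2.312] [-1.466 -0.773 -0.803]
0.58 36.5917 0.5059602619295712 [-1.283 -5.426  1.219] [-1.485 -0.756 -0.944]
0.46 36.975 0.5058175601176378 [-0.845 -5.596  0.415] [-1.505 -0.764 -1.063]
0.34 37.3583 0.5048162744947559 [-0.236 -6.746 -0.002] [-1.517 -0.745 -1.103]
0.22 37.7417 0.5036632333645201 [-0.254 -5.887  0.22 ] [-1.601 -0.764 -1.141]
0.10 38.125 0.5025205948640437 [ 0.037 -5.058 -0.34 ] [-1.729 -0.779 -1.245]
```

```bash
python3 - <<'E'
from arc import *
bot.grip(0,70)
p=tcp(0); z0=bot.get_state()['contact_force'][2]
print(bot.movel(p+[0,0,-8],max_speed=12,threshold=12)); 
for _ in range(4):
    bot.dwell(.25); s=bot.get_state(); print(s['t'],s['tcp_pos']-p,s['contact_force'],z0)
E
```

```text
True
39.9917 [-1.95  -0.888 -5.57 ] [-1.979 -0.418  5.247] -1.2309326185588365
40.2417 [-1.984 -0.877 -5.6  ] [-2.559 -2.364  5.632] -1.2309326185588365
40.4917 [-1.975 -0.881 -5.597] [-1.577 -0.071  4.658] -1.2309326185588365
40.7417 [-1.971 -0.86  -5.576] [-1.354 -1.525  5.674] -1.2309326185588365
```

The force on the pinched bar settles low and the hold may be slipping. I'll let go and press the bar from above with shut fingers.

```bash
python3 - <<'E'
from arc import *
bot.grip(0.75); c=tcp(0)+[0,0,19]
bot.movel(c+[0,0,60],max_speed=120); bot.grip(0); bot.dwell(.3)
f0=bot.get_state()['contact_force'][2]
bot.movel(c+[0,0,16],max_speed=100)
hit=bot.movel(c-[0,0,8],max_speed=12,threshold=18); s=bot.get_state(); print(hit,s['tcp_pos']-c,s['contact_force'],f0)
z=s['tcp_pos'][2]
for i in range(8):
    bot.dwell(.3); s=bot.get_state(); f=s['contact_force'][2]-f0; print(s['t'],s['tcp_pos']-c,f)
    if f>15: break
    z-=0.5; bot.movel([s['tcp_pos'][0],s['tcp_pos'][1],z],max_speed=10)
bot.dwell(.4)
bot.movel(c+[0,0,60],max_speed=60); bot.movel(c+[-60,0,200],max_speed=150)
m,im=look('scene','f'); u,v=proj(m,[540,172,70]).round().astype(int)
cv2.imwrite('pics/m7.png',cv2.resize(im[v-45:v+45,u-60:u+60],(720,540),interpolation=cv2.INTER_CUBIC)); print(bot.get_state()['t'])
E
```

```text
True [0.021 0.006 6.765] [-1.711  0.837  7.625] 0.02476528393734708
44.7833 [0.02  0.003 6.76 ] 7.433890097644703
45.3333 [0.013 0.026 6.799] 6.041082127262688
45.8833 [0.053 0.014 6.69 ] 9.374311608483309
46.4333 [0.085 0.012 6.573] 13.396408376248512
46.9833 [0.097 0.05  6.475] 16.65600484964086
49.6667
```

View pics/m7.png

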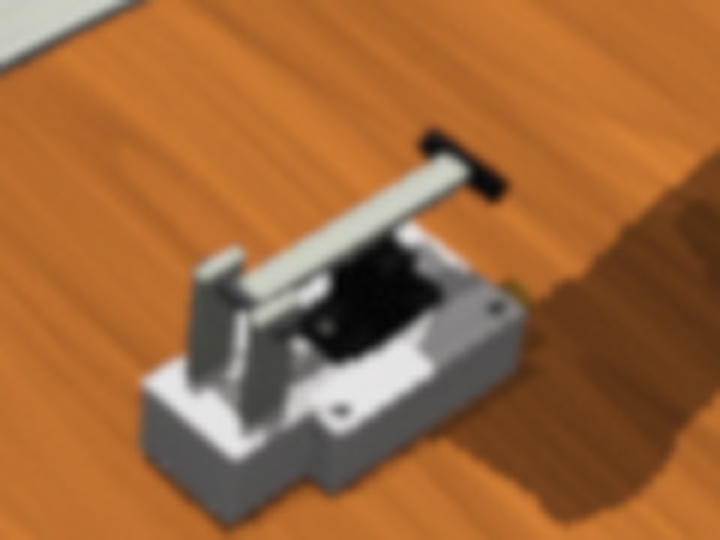

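The final view shows the arm level on the seated cover, with the cross bar at (465,165) and the cell undisturbed. The bar's top measured 106.5 mm, which puts its centre 0.5 mm below the pivot, under a held 16.7 N. The robot is clear, so I'm handing in.

```bash
python3 -c "
from bench import bot
print(bot.sign_off())"
```

```text
the job is handed in; nothing more can be done
None
```

I stood the cover up in the tray and let go, plugged it fully home with the clamp open, then pressed the clamp down level with 16.7 N on its bar and released it; the job was handed in at about 50 s, but no verdict came back and I didn't re-measure the discs, bottle or screwdriver.

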